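# Thread the axle through the cable reel and its stand

## Robot

A 7-joint arm with a two-finger parallel gripper is mounted at the origin on the work surface. World frame = base frame: x ahead of the robot, y to its left, z up, the work surface at z = 0. Lengths are in m, angles in rad, forces in N, time in s.
With the tool pointing down it reaches from about 0.425 to 0.925 m from the base axis. Payload 6.8 kg.
Tool frame: the origin (TCP) lies between the finger pads; the fingertips stand 22 mm ahead of it and the grasp point (between the pads) lies 3 mm ahead of it; z points along the fingers, y is the direction in which the jaws open and shut (so a half turn about z gives the same grasp; the last joint's range is limited). The gripper opens to 85 mm and grips with 20 to 120 N. Pads are 22 mm wide; open, the fingers measure 114 mm over their backs; the gripper's body (76 mm by 85 mm) begins 54 mm behind the grasp point. The pads swing forward as they close: fully open they stand 13 mm farther back than shut.
Start: joints at [-1.235, 0.477, 0.022, 1.555, -0.011, 1.109, -0.083], TCP at [0.29, 0.61, 0.253] pointing down, gripper open.
Joint ranges: [-2.96, 2.96], [-0.34, 2.1], [-1.41, 1.46], [0.24, 2.44], [-1.37, 4.51], [0.17, 1.92], [-2.96, 2.96]. Speed limits (rad/s): [2.39, 2.39, 3.14, 3.14, 3.14, 3.14, 3.14].

## Interface

Orientations are given as a unit quaternion [w, x, y, z].
In Python, from station import bot gives the robot as it stands. The module is installed in compiled form; this text tells all that it offers.
- The arm moves only by the tool drive_tool, never from a script. Its argument "series" is one flat list of numbers, 7 for each row, row after row: the opening, from -1 (shut) to 1 (fully open), then the shift along the tool's x, y, z in mm, then the turn, a rotation vector about the tool's x, y, z in rad. In form: [jaw, x, y, z, wx, wy, wz, jaw, x, y, z, wx, wy, wz, ...]. A call has 1 to 12 rows; each row shifts and turns the commanded pose from where the row before left it, along the tool's axes as they then stand; what a row does not reach is not made up. A row lasts 1/8 s, in which the tool goes at most 62.5 mm and 10.7 degrees, less where a joint would pass 70% of its speed; a pose out of reach is approached as far as the arm can. A call with a gripper value outside its range is refused whole. The fingers move at their own pace and stop on an object; "force" is the grip in N (left out, the last holds). Time passes only in rows, so rows that do not move let the fingers close. It gives the time, the measured TCP pose, the force and the opening at its end, in the units of the state.
- bot.get_obs(): the state, without advancing time (a new reading comes with each control period).
- bot.read_camera(name): name is "side" or "top" or "wrist"; returns a dict with "pixels" (420x560x3 uint8, blue, green, red), "camera_matrix" (3x3 intrinsics, pixels), "rvec" (rotation vector, rad) and "tvec" (3), from world to camera coordinates, as OpenCV has them. Camera axes: x right, y down, z forward; pixel columns grow to the right and rows downward; lengths in m; the calibration is good to about 2 mm. A picture is of the moment at which its call begins. There is no depth.
- bot.hand_in(): hands the job in, once; it reports no verdict.
The state is a dict: "t": time; "q": joint angles; "joint_vel": joint speeds; "joint_torque": joint torques, N m; "eef_pos": TCP position; "tool_rot": TCP orientation; "contact_force": force on the tool from outside, world axes, zero at the start; "torque": the same for the moment, N m; "gripper_width": opening from 0.0 (shut) to 1.0 (fully open).
Only numpy, scipy, OpenCV 4.12 (cv2) and the standard library are available. Lean on these libraries where they do the work, as an engineer would, in place of code of your own. Each camera call takes 0.05 s, during which the arm holds its last target. There are 200 camera calls.

## Task

The empty orange reel needs its axle back. Take the orange axle out of the grey holder by its knob, lower it upright through the stand's arm, the reel and the base plate of the stand that holds the orange reel until its collar rests flat on the arm, and let go. Lower it, do not let it drop in, and leave the blue axle where it is.

Things in the scene. Friction and masses are not known exactly. Their poses are not given: they have to be found in the camera images.
- orange_axle: Axle, 200 g: steel rod 16 mm thick, 88 mm long (last 6 mm tapered to 8 mm); above it an orange collar 50 mm wide, 8 mm thick; on top an orange round knob 26 mm wide, 48 mm tall (96 to 144 mm above the tip). Origin: centre of the lower tip; z up along the rod. Starts upright, loose, 40 mm deep in a socket of the holder, tip 5 mm above the table; lifting it 45 mm frees it.
- orange_stand: Stand of the orange reel, fixed: dark base plate 150 x 150 x 24 mm, column at its +y edge, aluminium arm 64 mm wide over the centre, 84 to 94 mm above the table, nothing higher. Arm and base have through holes 34 mm wide on the stand's z axis. Origin: centre of the underside, on the table; z up. With the collar on the arm the axle's tip is 6 mm above the table. A twin stand holds a blue reel.
- orange_reel: Empty orange plastic cable reel, 110 mm in diameter, 48 mm tall, through bore 34 mm wide, 150 g. It lies loose and flat on the stand's base under the arm, its bore within 3 mm of the stand's axis in x and in y. Origin: centre of its underside (24 mm above the table), z up along the bore; its top is 72 mm above the table.
- blue_axle: Blue axle, same shape and size as the orange one but with blue collar and knob; origin at the centre of its lower tip, z up. Upright in the other socket, 90 mm from the orange axle; either may be on the left. The holder is a grey block, 70 x 170 mm and 45 mm tall, fixed to the table.
There are look-alikes about, which are no part of the job. Leave any pink look-alike of the orange_axle alone.

How it is judged:
On the way:
1. the orange axle's tip has come down through the hole in the arm of the orange reel's stand (z of orange_axle in the frame of orange_stand below 0.082 m and horizontal distance between orange_axle and orange_stand below 0.02 m), for 0.1 s.
At the end, for the whole second after the job is handed in: The orange axle stands at rest in the stand with the orange reel, through arm, reel and base: its tip is less than 12 mm above the table (6 mm when the collar rests flat), within 14 mm of the stand's axis and within 10 degrees of upright, and the reel's centre is within 25 mm of the stand's axis (z of orange_axle in the frame of orange_stand below 0.012 m and horizontal distance between orange_axle and orange_stand below 0.014 m and angle between orange_axle's own z axis and vertical below 0.17 rad and horizontal distance between orange_reel and orange_stand below 0.025 m and linear speed of orange_axle below 0.02 m/s); the robot touches nothing.
It fails at once if the orange axle drops into the stand (faster than 0.6 m/s inside the arm's hole) (z of orange_axle in the frame of orange_stand below 0.09 m and horizontal distance between orange_axle and orange_stand below 0.025 m and linear speed of orange_axle above 0.6 m/s).
It fails at once if the blue axle is moved more than 30 mm (distance of blue_axle from where it was at the start of the episode above 0.03 m).
It also fails if it takes over 40 s, if anything falls off the work surface, if the arm or the gripper's body presses on something with over 40 N, if the wrist force passes 120 N, or if a joint passes its speed limit or range.

## Working session

There is one attempt and no reset: what is moved stays moved. The work goes in short steps, Python scripts to look and compute and a tool call to move; the robot and the scene stay as the last step left them, time stands still between calls to the robot, and variables do not carry over. Pictures are saved under pics/ and viewed, about 8 in all and at most 12, crops included, and the job is handed in when it is done.

Besides the shell and the picture viewer there is one more tool, called after "Emit:" in YAML: its name, and indented under it one key for each argument. drive_tool: Moves the arm, as the interface text tells. Its arguments: {"type":"object","properties":{"series":{"type":"array"},"force":{"type":"number"}},"required":["series"]}

```bash
mkdir -p pics
cat > h.py <<'E'
import numpy as np, cv2
from station import bot
def cam(n):
    c=bot.read_camera(n); c['R']=cv2.Rodrigues(np.array(c['rvec'],float))[0]; c['t']=np.array(c['tvec'],float).ravel(); c['K']=np.array(c['camera_matrix'],float); c['C']=-c['R'].T@c['t']; return c
def ray(c,u,v,z):
    d=c['R'].T@np.linalg.inv(c['K'])@np.array([u,v,1.]); s=(z-c['C'][2])/d[2]; return c['C']+s*d
def proj(c,p):
    return cv2.projectPoints(np.array([p],float),np.array(c['rvec'],float),c['t'],c['K'],None)[0].ravel()
def tri(c1,p1,c2,p2):
    P=[c['K']@np.c_[c['R'],c['t']] for c in (c1,c2)]
    X=cv2.triangulatePoints(P[0],P[1],np.array(p1,float).reshape(2,1),np.array(p2,float).reshape(2,1)).ravel(); return X[:3]/X[3]
def blobs(img,lo,hi,amin=40):
    m=cv2.inRange(cv2.cvtColor(img,cv2.COLOR_BGR2HSV),lo,hi)
    n,l,s,ce=cv2.connectedComponentsWithStats(m)
    return [(s[i].tolist(),ce[i].round(1).tolist()) for i in range(1,n) if s[i][4]>amin],m
E
python3 - <<'E'
from h import *
o=bot.get_obs(); print({k:np.round(v,3).tolist() for k,v in o.items()})
for n in('top','side'):
    c=cam(n); cv2.imwrite(f'pics/{n}0.png',c['pixels']); print(n,c['C'].round(3),c['K'].round(1).tolist())
    print('orange',blobs(c['pixels'],(4,120,80),(22,255,255))[0])
    print('blue',blobs(c['pixels'],(95,120,60),(130,255,255))[0])
E
```

```text
{'t': 0.0, 'q': [-1.235, 0.478, 0.022, 1.557, -0.011, 1.109, -0.083], 'joint_vel': [0.001, 0.0, -0.001, -0.001, 0.001, 0.001, 0.001], 'joint_torque': [-0.0, -59.646, 1.608, -28.119, 0.013, 0.009, 0.0], 'eef_pos': [0.29, 0.609, 0.252], 'tool_rot': [-0.0, 0.22, 0.975, -0.001], 'contact_force': [0.863, 0.593, 0.05], 'torque': [0.013, -0.019, -0.012], 'gripper_width': 1.001}
top [0.37  0.004 0.812] [[427.5, 0.0, 271.8], [0.0, 427.5, 212.7], [0.0, 0.0, 1.0]]
orange [([357, 135, 37, 16, 241], [373.5, 140.7]), ([373, 139, 41, 55, 525], [397.5, 174.7]), ([367, 188, 22, 10, 51], [376.6, 194.2]), ([213, 220, 30, 29, 578], [226.8, 233.7])]
blue [([96, 107, 65, 64, 1231], [131.6, 146.6]), ([267, 211, 28, 29, 593], [280.4, 224.6])]
side [ 0.426 -0.767  0.537] [[417.9, 0.0, 280.0], [0.0, 417.9, 207.5], [0.0, 0.0, 1.0]]
orange [([229, 79, 44, 27, 97], [247.8, 96.0]), ([282, 96, 44, 6, 46], [304.0, 98.5]), ([242, 157, 19, 30, 349], [251.2, 172.2]), ([335, 251, 18, 8, 109], [343.7, 254.3]), ([311, 252, 65, 53, 2235], [342.3, 281.6])]
blue [([297, 144, 41, 31, 894], [317.1, 160.5]), ([252, 175, 24, 33, 516], [263.5, 193.1])]
```

View pics/top0.png

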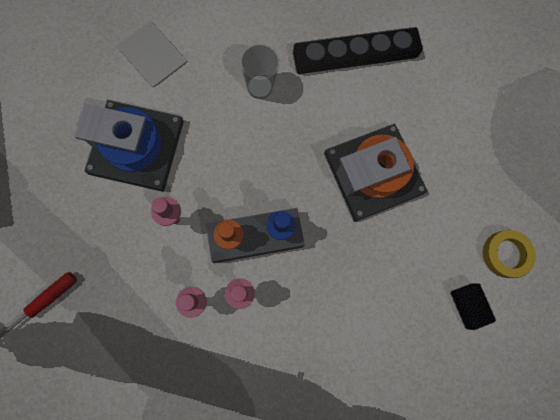

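View pics/side0.png

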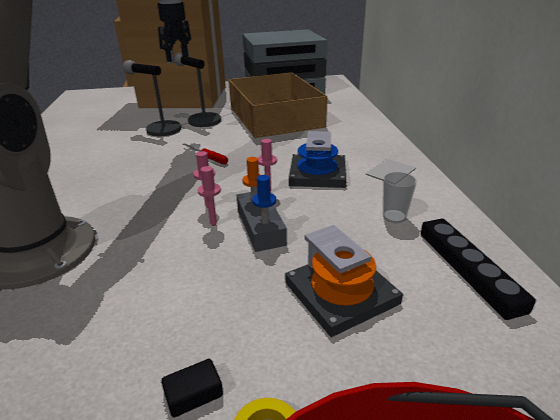

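Candidates for the orange axle:
- Top view (227,233), side view (252,172): orange, in the grey holder.
- Pink look-alikes in the top view at (166,210), (191,300) and (238,292).
- Blue axle in the top view at (281,225).

I choose (227,233). The orange stand is at top (386,160), and the blue stand at (122,130) is its twin.

Run:
```python
from h import *
c=cam('top'); s=cam('side'); im=c['pixels']; hs=cv2.cvtColor(im,cv2.COLOR_BGR2HSV)
def circ(m,n):
    cs=max(cv2.findContours(m,cv2.RETR_EXTERNAL,cv2.CHAIN_APPROX_NONE)[0],key=cv2.contourArea); return cv2.minEnclosingCircle(cs),cs
out=im.copy()
def mask(lo,hi,x,y,r):
    m=cv2.inRange(hs,lo,hi); k=np.zeros_like(m); k[y-r:y+r,x-r:x+r]=255; return m&k
P={}
for n,lo,hi,x,y in [('or',(4,120,60),(22,255,255),227,233),('bl',(95,120,50),(130,255,255),281,225)]:
    ((u,v),r),_=circ(mask(lo,hi,x,y,28),n); p=ray(c,u,v,.099); P[n]=p; print(n,(round(u,1),round(v,1),round(r,1)),p.round(4))
for x,y in[(166,210),(191,300),(238,292)]:
    m=mask((140,40,60),(179,255,255),x,y,22); ((u,v),r),_=circ(m,''); print('pink',u,v,r,ray(c,u,v,.09).round(3))
# hole in the arm: saturated/dark pixels enclosed by the grey arm
x,y=387,160; g=hs[y-15:y+15,x-15:x+15]
m=np.zeros(im.shape[:2],np.uint8); m[y-15:y+15,x-15:x+15]=((g[...,2]<110)|(g[...,1]>90)).astype(np.uint8)*255
n,l,st,ce=cv2.connectedComponentsWithStats(m)
for i in range(1,n): print('hole',st[i],ce[i].round(1), ray(c,*ce[i],.094).round(4))
# plate bolts / corners for cross-check; overlay
p=P['or']; a=np.linspace(0,6.28,60)
for cc,z,rr in [(p,.149,.013),(p,.101,.025),(P['bl'],.149,.013)]:
    for t in a: u,v=proj(c,[cc[0]+rr*np.cos(t),cc[1]+rr*np.sin(t),z]); out[int(round(v)),int(round(u))]=(0,255,0)
print('side proj knob top',proj(s,[p[0],p[1],.149]), 'blue',proj(s,[P['bl'][0],P['bl'][1],.149]))
a=cv2.resize(im[100:230,310:440],(390,390),interpolation=3);b=cv2.resize(out[185:315,180:310],(390,390),interpolation=0)
cv2.imwrite('pics/crop1.png',np.hstack([b,a]))
```

```text
or (227.9, 234.0, 14.9) [0.471  0.0548 0.099 ]
bl (280.6, 224.9, 14.6) [ 0.4858 -0.0339  0.099 ]
pink 165.5 211.0 16.800395965576172 [0.513 0.162 0.09 ]
pink 190.45570373535156 301.746826171875 15.785223007202148 [0.36  0.116 0.09 ]
pink 239.2716522216797 293.41339111328125 15.510090827941895 [0.373 0.036 0.09 ]
hole [372 145  30  30 848] [386.7 159.3] [ 0.6024 -0.2242  0.094 ]
side proj knob top [253.03608291 158.89390404] blue [264.06250058 177.3629407 ]
```

View pics/crop1.png

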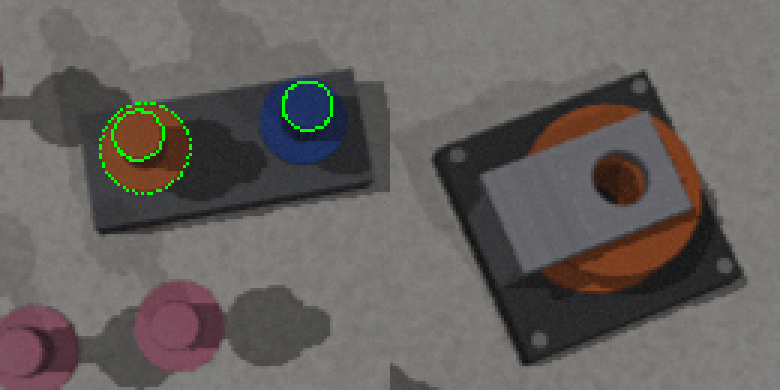

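The crop shows the orange axle at crop (140,150), with the drawn collar and knob circles fitting well, and the pinks lower left. The arm hole is at crop (620,178), full image (386.7,159.3). The orange–blue spacing measures 90.0 mm, as described. I'll turn the jaws across the holder, away from the blue axle, then go above the knob.

Emit:
drive_tool:
  series: [1,0,0,0,0,0,0.16,1,0,0,0,0,0,0.16,1,0,0,0,0,0,0.16,1,0,0,0,0,0,0.16,1,0,0,0,0,0,0.16,1,0,0,0,0,0,0.16]
  force: 60

```text
t: 0.95
eef_pos: [0.2897, 0.6095, 0.253]
tool_rot: [0.0, 0.648, 0.762, -0.0]
contact_force: [1.1, 0.5, -0.1]
gripper_width: 0.996
```

Emit:
drive_tool:
  series: [1,-48,7,0,0,0,0,1,-48,7,0,0,0,0,1,-48,7,0,0,0,0,1,-48,7,0,0,0,0,1,-48,7,0,0,0,0,1,-48,7,0,0,0,0,1,-48,7,0,0,0,0,1,-48,7,0,0,0,0,1,-48,7,0,0,0,0,1,-48,7,0,0,0,0,1,-48,7,0,0,0,0,1,-48,7,0,0,0,0]

```text
t: 2.45
eef_pos: [0.4686, 0.0541, 0.2535]
tool_rot: [-0.0, 0.646, 0.764, 0.0]
contact_force: [0.3, 0.8, 0.5]
gripper_width: 1.002
```

```bash
cat >> h.py <<'E'
from scipy.spatial.transform import Rotation as Ro
def togo(target):
    o=bot.get_obs(); R=Ro.from_quat(np.array(o['tool_rot']),scalar_first=True)
    print('t',o['t'],'pos',np.round(o['eef_pos'],4),'w',round(o['gripper_width'],3),'F',np.round(o['contact_force'],1))
    print('tool y',R.as_matrix()[:,1].round(3),'z',R.as_matrix()[:,2].round(3),'togo mm tool',(R.inv().apply(np.array(target)-o['eef_pos'])*1000).round(1)); return o
E
python3 - <<'E'
from h import *
togo([.471,.0548,.131])
c=cam('wrist'); im=c['pixels']; print(c['C'])
for n,p in [('or',[.471,.0548]),('bl',[.4858,-.0339])]: print(n,proj(c,p+[.149]),proj(c,p+[.101]))
cv2.imwrite('pics/w1.png',im)
E
```

```text
t 2.45 pos [0.4686 0.0541 0.2535] w 1.002 F [0.3 0.8 0.5]
tool y [0.986 0.166 0.   ] z [ 0.  0. -1.] togo mm tool [  0.2   2.4 122.5]
[0.4573282  0.12505689 0.37386469]
or [285.31002022 213.54458457] [284.94545018 198.14697998]
bl [284.86906822 311.21105419] [284.60092092 282.50343176]
```

View pics/w1.png

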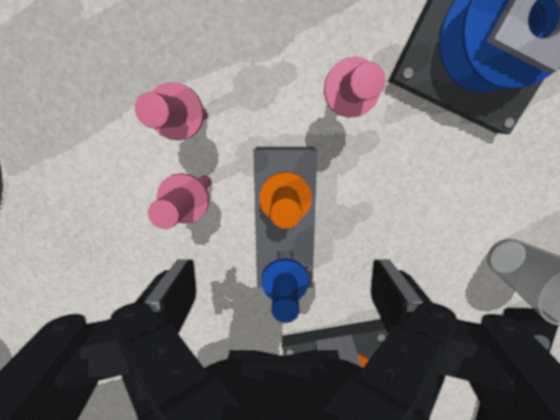

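The wrist view shows the orange knob top at (286,211), where I predicted (285,213). The blue axle is at (285,300), well away from the jaw line, and the pinks are to the left. Descend and grip.

Emit:
drive_tool:
  series: [1,0,2,30,0,0,0,1,0,0,30,0,0,0,1,0,0,30,0,0,0,1,0,0,22,0,0,0,1,0,0,10,0,0,0,1,0,0,0,0,0,0,-1,0,0,0,0,0,0,-1,0,0,0,0,0,0,-1,0,0,0,0,0,0,-1,0,0,0,0,0,0,-1,0,0,0,0,0,0,-1,0,0,0,0,0,0]
  force: 60

```text
t: 4.0
eef_pos: [0.4706, 0.056, 0.1318]
tool_rot: [-0.0, 0.646, 0.764, 0.0]
contact_force: [-0.2, -1.0, 7.1]
gripper_width: 0.289
```

Emit:
drive_tool:
  series: [-1,0,0,0,0,0,0,-1,0,0,-10,0,0,0,-1,0,0,-15,0,0,0,-1,0,0,-20,0,0,0,-1,0,0,-20,0,0,0,-1,0,0,-20,0,0,0,-1,0,0,-20,0,0,0,-1,0,0,-15,0,0,0,-1,0,0,0,0,0,0]

```text
t: 5.12
eef_pos: [0.4709, 0.0561, 0.2525]
tool_rot: [0.0, 0.646, 0.764, 0.001]
contact_force: [-0.5, 0.1, -3.4]
gripper_width: 0.289
```

Run:
```python
from h import *
o=togo([.6024,-.2242,.25])
s=cam('side');t=cam('top')
for n,c in(('s',s),('t',t)):
    e=np.array(o['eef_pos']); u,v=proj(c,e-[0,0,.05]); print(n,u,v)
    u,v=int(u),int(v); a=c['pixels'][max(0,v-65):v+65,u-65:u+65]; cv2.imwrite(f'pics/g_{n}.png',cv2.resize(a,(390,390)))
cv2.imwrite('pics/g.png',np.hstack([cv2.imread('pics/g_s.png'),cv2.imread('pics/g_t.png')]))
```

```text
t 5.125 pos [0.4709 0.0561 0.2525] w 0.289 F [-0.5  0.1 -3.4]
tool y [0.986 0.166 0.002] z [ 0.002  0.001 -1.   ] togo mm tool [-298.2   83.1    2.4]
s 251.5464866803297 135.3989664428976
t 221.98155973680764 224.04595573516866
```

View pics/g.png

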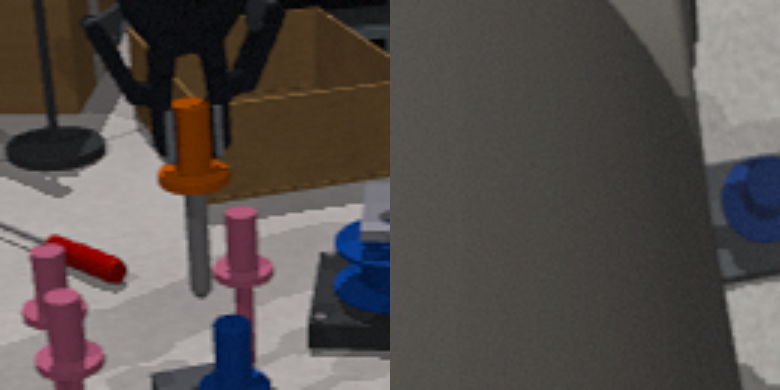

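The side crop shows the axle held by the knob and hanging roughly upright, with its tip at crop (203,293). The straight path to the stand passes over the blue knob (149 mm high, tip now at 126 mm), so I'll raise it another 60 mm first.

Emit:
drive_tool:
  series: [-1,0,0,-20,0,0,0,-1,0,0,-20,0,0,0,-1,0,0,-20,0,0,0,-1,0,0,0,0,0,0]

```text
t: 5.72
eef_pos: [0.4708, 0.056, 0.3115]
tool_rot: [0.0, 0.646, 0.764, 0.001]
contact_force: [-0.2, 0.4, -3.0]
gripper_width: 0.29
```

Emit:
drive_tool:
  series: [-1,-15,4,0,0,0,0,-1,-30,8,0,0,0,0,-1,-30,8,0,0,0,0,-1,-30,8,0,0,0,0,-1,-30,8,0,0,0,0,-1,-30,8,0,0,0,0,-1,-30,9,0,0,0,0,-1,-30,9,0,0,0,0,-1,-30,9,0,0,0,0,-1,-25,7,0,0,0,0,-1,-15,4,0,0,0,0,-1,-3,1,0,0,0,0]

```text
t: 7.22
eef_pos: [0.6014, -0.2247, 0.3101]
tool_rot: [-0.001, 0.646, 0.763, -0.001]
contact_force: [-0.2, -0.0, -3.4]
gripper_width: 0.288
```

Emit:
drive_tool:
  series: [-1,0,0,15,0,0,0,-1,-15,0,20,0,0,0,-1,-15,0,20,0,0,0,-1,0,0,0,0,0,0,-1,0,0,0,0,0,0]

```text
t: 7.85
eef_pos: [0.6068, -0.254, 0.2562]
tool_rot: [-0.0, 0.646, 0.763, -0.0]
contact_force: [-0.3, 0.4, -2.2]
gripper_width: 0.29
```

Run:
```python
from h import *
o=togo([.6024,-.2242,.25]); e=np.array(o['eef_pos'])
s=cam('side');t=cam('top');w=cam('wrist')
for n,c in(('s',s),('t',t),('w',w)):
    print(n,'axis top',proj(c,e+[0,0,.0172]),'tip',proj(c,e-[0,0,.1268]),'collar low',proj(c,e-[0,0,.0388]),'hole',proj(c,[.6024,-.2242,.094]))
cv2.imwrite('pics/s2.png',cv2.resize(s['pixels'][140:340,240:440],(500,500)));cv2.imwrite('pics/w2.png',w['pixels']);cv2.imwrite('pics/t2.png',t['pixels'])
```

```text
t 7.85 pos [ 0.6068 -0.254   0.2562] w 0.29 F [-0.3  0.4 -2.2]
tool y [ 0.986  0.166 -0.   ] z [-0.  0. -1.] togo mm tool [30.1  0.6  6.2]
s axis top [361.65088378 164.39565978] tip [354.17002701 245.92190026] collar low [358.52260993 198.4875311 ] hole [345.16297407 252.29609006]
t axis top [447.00830135 115.18606188] tip [410.1858795  150.27452426] collar low [430.74581741 130.68274916] hole [386.73312526 159.3119065 ]
w axis top [280.14615793 306.01991697] tip [281.59885723 206.07218234] collar low [280.98497963 248.3078161 ] hole [282.41783444 165.22543284]
```

View pics/s2.png

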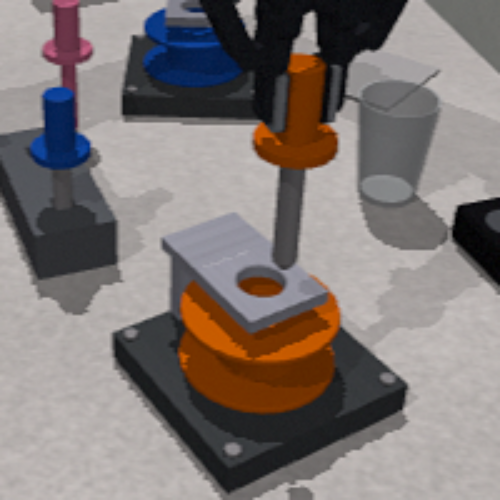

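The tip appears at full-image (354,246) against a predicted (354.2,245.9), and the hole at (345.2,252.4) against (345.2,252.3), so they agree and the axle hangs straight. My last call wrongly overshot 30 mm along tool x, clear of the arm. I'll correct that and lower.

Emit:
drive_tool:
  series: [-1,10,0.5,0,0,0,0,-1,15,0,0,0,0,0,-1,5,0,0,0,0,0,-1,0,0,0,0,0,0,-1,0,0,0,0,0,0]

```text
t: 8.62
eef_pos: [0.6022, -0.2244, 0.2564]
tool_rot: [0.0, 0.646, 0.764, -0.0]
contact_force: [0.3, -0.1, -2.3]
gripper_width: 0.287
```

Run:
```python
from h import *
togo([.6024,-.2242,.1328])
s=cam('side');w=cam('wrist'); cv2.imwrite('pics/w3.png',np.hstack([cv2.resize(s['pixels'][200:300,295:395],(400,400)),cv2.resize(w['pixels'][130:330,180:380],(400,400))]))
```

```text
t 8.625 pos [ 0.6022 -0.2244  0.2564] w 0.287 F [ 0.3 -0.1 -2.3]
tool y [0.986 0.166 0.   ] z [ 0. -0. -1.] togo mm tool [  0.2   0.2 123.6]
```

View pics/w3.png

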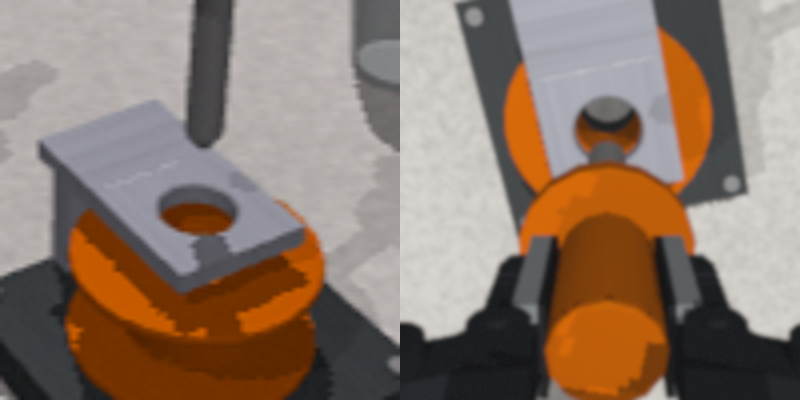

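The side crop shows the tip at crop (207,145), above the hole at (198,210). The wrist crop shows the rod in line with the hole at (607,125). Lower to about 40 mm short of seated, then check the forces.

Emit:
drive_tool:
  series: [-1,0,0,10,0,0,0,-1,0,0,10,0,0,0,-1,0,0,10,0,0,0,-1,0,0,10,0,0,0,-1,0,0,8,0,0,0,-1,0,0,8,0,0,0,-1,0,0,8,0,0,0,-1,0,0,8,0,0,0,-1,0,0,8,0,0,0,-1,0,0,0,0,0,0]

```text
t: 9.98
eef_pos: [0.6018, -0.2238, 0.1755]
tool_rot: [-0.001, 0.646, 0.764, -0.0]
contact_force: [-0.9, 0.5, -2.0]
gripper_width: 0.292
```

Emit:
drive_tool:
  series: [-1,0,0,8,0,0,0,-1,0,0,8,0,0,0,-1,0,0,8,0,0,0,-1,0,0,6,0,0,0,-1,0,0,5,0,0,0,-1,0,0,5,0,0,0,-1,0,0,0,0,0,0]

```text
t: 10.85
eef_pos: [0.602, -0.2239, 0.1359]
tool_rot: [-0.0, 0.646, 0.764, -0.0]
contact_force: [0.4, 0.1, -2.3]
gripper_width: 0.293
```

Emit:
drive_tool:
  series: [-1,0,0,1,0,0,0,-1,0,0,1,0,0,0,-1,0,0,0.5,0,0,0,-1,0,0,0.5,0,0,0,-1,0,0,0,0,0,0]

```text
t: 11.48
eef_pos: [0.6022, -0.2241, 0.1333]
tool_rot: [0.0, 0.646, 0.764, 0.0]
contact_force: [-0.4, 0.1, -3.0]
gripper_width: 0.289
```

Emit:
drive_tool:
  series: [-1,0,0,0.5,0,0,0,-1,0,0,0.5,0,0,0,-1,0,0,0,0,0,0]

```text
t: 11.85
eef_pos: [0.6023, -0.2241, 0.133]
tool_rot: [0.0, 0.646, 0.764, 0.0]
contact_force: [-3.2, 1.9, 4.5]
gripper_width: 0.292
```

Contact came at TCP z 0.133, where 0.1328 was predicted for a seated collar. Release slowly and back straight up.

Emit:
drive_tool:
  series: [0.0,0,0,0,0,0,0,0.3,0,0,0,0,0,0,0.7,0,0,0,0,0,0,0.7,0,0,0,0,0,0,0.7,0,0,0,0,0,0,0.7,0,0,-10,0,0,0,0.7,0,0,-20,0,0,0,0.7,0,0,-40,0,0,0,0.7,0,0,-40,0,0,0,0.7,0,0,-40,0,0,0,0.7,0,0,0,0,0,0]

```text
t: 13.22
eef_pos: [0.6039, -0.2255, 0.2876]
tool_rot: [0.004, 0.646, 0.763, 0.002]
contact_force: [-0.1, -0.2, -0.2]
gripper_width: 0.853
```

Run:
```python
from h import *
o=togo([.6024,-.2242,.25])
s=cam('side');w=cam('wrist');a=[.6024,-.2242]
for n,c in(('s',s),('w',w)): print(n,'knob top pred',proj(c,a+[.150]),'collar top',proj(c,a+[.102]))
b,_=blobs(s['pixels'],(4,120,60),(22,255,255));print(b)
cv2.imwrite('pics/end.png',np.hstack([cv2.resize(s['pixels'][180:330,270:420],(400,400)),cv2.resize(w['pixels'],(533,400))[:,:400]]))
```

```text
t 13.225 pos [ 0.6039 -0.2255  0.2876] w 0.853 F [-0.1 -0.2 -0.2]
tool y [0.986 0.166 0.008] z [ 0.008 -0.002 -1.   ] togo mm tool [ 1.6 -1.5 37.6]
s knob top pred [347.29357514 225.06949974] collar top [345.45636602 248.54688411]
w knob top pred [281.18466498 202.43988065] collar top [281.28701659 190.04617087]
[([115, 0, 99, 108, 7275], [166.8, 45.9]), ([123, 73, 35, 35, 756], [142.9, 89.1]), ([229, 72, 84, 66, 4100], [270.8, 103.2]), ([322, 99, 5, 21, 60], [323.7, 110.6]), ([330, 221, 30, 41, 789], [344.7, 243.8]), ([311, 252, 65, 54, 2290], [342.3, 281.8])]
```

View pics/end.png

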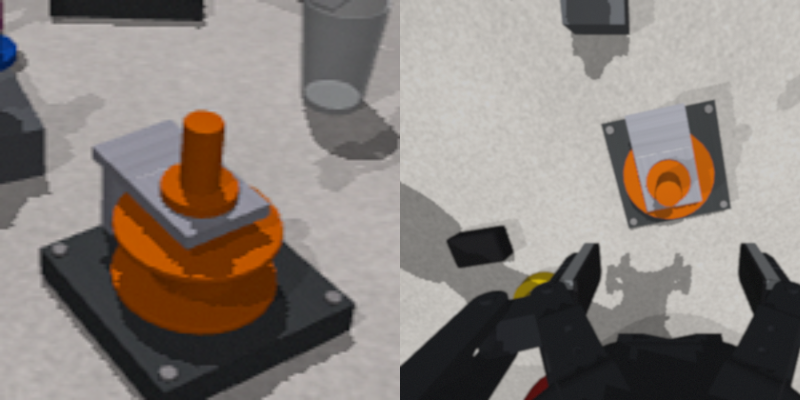

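The collar lies flat on the arm and the knob is upright, with its top at side (346.1,225.7) against a predicted (347.3,225.1). The gripper is clear. Handing in.

```bash
python3 -c "
from h import *
print(bot.hand_in())"
```

```text
the job is handed in; nothing more can be done
None
```

The orange axle is back in the orange reel's stand, with its collar flat on the arm, and the job is handed in at about 13 s of the 40 s allowed. I gripped it by its knob, lifted it over the blue axle, and lowered it through arm, reel and base at 0.08 m/s or less. I let go once contact showed at TCP z 0.133 m (0.1328 m expected).

- **Last checks:** in the final side picture the knob stands upright, about 1 px from where it should be, which is 2–3 mm. The reel looks centred on its base. The gripper is clear and the wrist force is near zero.
- **What went wrong:** one carrying move overshot the hole by 30 mm through my own mistake. It stayed clear above the arm, and I corrected it before lowering.
- **Not checked:** I did not re-measure the blue axle at the end. The gripper went down only astride the orange axle and was carried above the blue axle. I saw no unexpected contact forces in the readings between moves.

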